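# Knock the locking pin of the rock-section jig home

### The job

Pick up the mallet and strike the raised locking pin of the specimen jig with it (brisk taps, do not just lean on it slowly) until the pin is fully home. Only the mallet may touch the jig. Then stand the mallet back on its black mat, upright on its head as it was and with the head wholly on the mat, let go, and leave everything else where it is.

Things in the scene. Friction and masses are not known exactly. Their poses are not given: they have to be found in the camera images.
- mallet: soft-faced mallet, about 0.3 kg, standing on one face of its head. Head: upright barrel, 56 mm dia, 84 mm tall, dark steel with white nylon faces. Handle: level wooden bar, 22 mm wide, 32 mm tall, running along the mallet's -x, centre line 46 mm above the foot of the head, ending 158 mm from the head's axis. Origin: centre of the head's lower face; z up the barrel
- mallet_grip (a point): point on the centre line of the mallet's handle, 55 mm from the head's axis and 46 mm above its foot: a good place to hold it, firmly. The centre of mass lies between here and the head, about 20 mm from the head's axis
- mat: black rubber mat lying fixed on the bench, 150 x 150 x 4 mm; origin under its centre, top 4 mm higher; its sides run along its x and y
- jig: specimen jig screwed to the bench: steel base plate 120 x 180 x 18 mm (x, y, z), two aluminium jaws clamping a grey rock slab (top 52 mm above the bench) in its -y half, and the locking pin's dark round bush (44 mm dia, top 54 mm above the bench) at y = +50 mm. Origin under the centre of the plate
- pin_top (a point): centre of the top of the locking pin's steel mushroom head (36 mm dia, 12 mm thick), at jig x = 0, y = +50 mm; it goes down with the pin: 90 mm above the bench when the joint reads 0, 66 mm when fully home. It is the highest thing on the jig
- lock_pin (a joint): how far the pin is down, m: 0 fully out, 0.024 fully home (head's underside on the bush, solid stop). A light spring and a tight bush resist with about 5 to 6 N; the pin stays where it is left. It starts 0 to 7 mm down
- slide_box: closed grey and black plastic microscope-slide box, 70 x 85 x 44 mm; origin under its centre; to be left alone
- reagent: amber glass bottle with black cap, 60 mm dia, 120 mm tall; origin under its centre; to be left alone
- jar: clear jar with white lid, 72 mm dia, 85 mm tall; origin under its centre; to be left alone
- dish: shallow white ceramic dish, 90 mm dia, 16 mm tall; origin under its centre; to be left alone
- core: loose sawn rock block, 90 x 50 x 35 mm; origin under its centre; to be left alone
- brush: small cleaning brush lying flat, 160 mm long; origin under its middle; to be left alone
- beaker: glass beaker, 76 mm dia, 90 mm tall; origin under its centre; to be left alone
There are look-alikes about, which are no part of the job. Leave any purple or turquoise look-alike of the mallet alone.

How it is judged:
On the way, in this order (a step that is already met when the one before it is completed fails the run):
1. the mallet strikes the pin: touching it, it drives the pin down at more than 0.04 m/s (a slow push does not count) (velocity of joint lock_pin above 0.04 m/s and contact force between mallet and jig above 0.5 N).
2. the pin is fully home (joint over 21.5 mm) (value of joint lock_pin above 0.0215 m), for 0.2 s.
At the end, for the whole second after the job is handed in: The pin is down by more than 21.5 mm of its 24 mm; the mallet stands released and at rest on the mat on the same face of its head (tilt under 0.12 rad), the centre of the head within 50 mm of the mat's centre along each side of the mat (value of joint lock_pin above 0.0215 m and x of mallet in the frame of mat between -0.05 and 0.05 m and y of mallet in the frame of mat between -0.05 and 0.05 m and z of mallet in the frame of mat below 0.01 m and angle between mallet's own z axis and vertical below 0.12 rad and linear speed of mallet below 0.02 m/s); the robot touches nothing.
It fails at once if the hand or arm touches the jig or its pin (over 2 N) (contact force between any of the fingers, the arm and jig above 2 N).
It fails at once if a bystander is shifted by more than 20 mm (distance of any of slide_box, reagent, jar, dish, core, brush, beaker from where it was at the start of the episode above 0.02 m).
It also fails if it takes over 48 s, if anything falls off the work surface, if the arm or the gripper's body presses on something with over 40 N, if the wrist force passes 120 N, or if a joint passes its speed limit or range.

### The arm

A 6-joint arm with a two-finger parallel gripper is mounted at the origin on the work surface. World frame = base frame: x ahead of the robot, y to its left, z up, the work surface at z = 0. Lengths are in m, angles in rad, forces in N, time in s.
With the tool pointing down it reaches from about 0.325 to 0.9 m from the base axis. Payload 6.1 kg.
Tool frame: the origin (TCP) lies midway between the tips of the shut fingers; the grasp point (between the pads) lies 19 mm behind it; z points along the fingers, y is the line along which they close (so a half turn about z gives the same grasp; the last joint's range is limited). The gripper opens to 85 mm and grips with 20 to 120 N. Pads are 22 mm wide; open, the fingers measure 114 mm over their backs; the gripper's body (76 mm by 85 mm) begins 54 mm behind the grasp point. The pads swing forward as they close: fully open they stand 13 mm farther back than shut.
Start: joints at [-1.239, 0.22, 1.526, -0, 1.395, -0.126], TCP at [0.276, -0.561, 0.231] pointing down, gripper open.
Joint ranges: [-2.98, 2.98], [-0.91, 2.08], [0.09, 2.57], [-1.24, 4.39], [0.2, 2.65], [-2.68, 2.68]. Speed limits (rad/s): [2.57, 2.57, 3.01, 3.14, 3.14, 3.14].

### API

Orientations are given as [roll, pitch, yaw] about the fixed x, y, z axes, in that order (R = Rz(yaw) Ry(pitch) Rx(roll)).
In Python, from plant import movep, move_l, set_joints, gripper_to, hold, inverse_kinematics, observe, get_image, get_calibration, Unreachable, job_done gives the robot as it stands. Calls block until the motion is done:
- movep(position, orientation): joint-space move of the TCP to a pose.
- move_l(position, feed=0.15, rotation=None, max_force=None): straight line of the TCP; rotation=None keeps the orientation; feed is the mean speed in m/s. With max_force (N) it stops when the force on the tool has changed by that much, and returns True; else False.
- set_joints(angles): joint-space move.
- gripper_to(opening, f_grip=None): finger opening in m; f_grip is the grip in N (None keeps the last); returns when the fingers have stopped.
- hold(seconds).
- inverse_kinematics(position, orientation): joint angles nearest the present ones, or None.
- observe(): the state.
- get_image(name): name is "scene" or "top" or "wrist"; returns (picture, depth): 384x512x3 uint8, red, green, blue; 384x512 float32, m along the optical axis (not along the pixel's ray), 0 where there is no reading.
- get_calibration(name): a dict with "intrinsics" (3x3 intrinsics, pixels), "world_from_camera" (4x4, takes a point from camera to world coordinates). Camera axes: x right, y down, z forward; pixel columns grow to the right and rows downward; lengths in m; the calibration is good to about 2 mm. A picture is of the moment at which its call begins: read the wrist's pose just before it. get_calibration takes no time and is no camera call; for the wrist camera it gives the pose at the moment of the call.
A pose or a line that the arm cannot do raises Unreachable and nothing moves.
- job_done(): hands the job in; it is judged then, once.
The state is a dict: "time_s": time; "q": joint angles; "joint_velocities": joint speeds; "joint_torque": joint torques, N m; "eef_pos": TCP position; "tcp_rot": TCP orientation; "ft_force": force on the tool from outside, world axes, zero at the start; "torque": the same for the moment, N m; "opening": finger opening in m; "grasp_force": force on a finger pad.
Only numpy, scipy, OpenCV 4.12 (cv2) and the standard library are available. Lean on these libraries where they do the work, as an engineer would, in place of code of your own. Each camera call takes 0.05 s, during which the arm holds its last target. There are 200 camera calls.

## Working session

There is one attempt and no reset: what is moved stays moved. The work goes in short steps, each a Python script; the robot and the scene stay as the last script left them, time stands still between calls to the robot, and variables do not carry over. Pictures are saved under pics/ and viewed, at most 10 in all, crops included, and the job is handed in when it is done.

```bash
mkdir -p pics; ls; python3 - <<'E'
from plant import *
import cv2,numpy as np
for n in("top","scene"):
    im,d=get_image(n); np.savez(f"{n}.npz",im=im,d=d,**get_calibration(n)); cv2.imwrite(f"pics/{n}.png",cv2.resize(im[:,:,::-1],(800,600)))
    print(get_calibration(n))
print(observe())
E
```

```text
pics
{'intrinsics': array([[375.74787322,   0.        , 245.59043731],
       [  0.        , 375.74787322, 188.94576654],
       [  0.        ,   0.        ,   1.        ]]), 'world_from_camera': array([[-1.95311830e-02, -9.95812915e-01,  8.93038166e-02,
         3.41619764e-01],
       [-9.99807124e-01,  1.96371976e-02,  3.08598743e-04,
         4.65153357e-02],
       [-2.06098330e-03, -8.92805647e-02, -9.96004384e-01,
         1.51452122e+00],
       [ 0.00000000e+00,  0.00000000e+00,  0.00000000e+00,
         1.00000000e+00]])}
{'intrinsics': array([[497.18987277,   0.        , 256.05285685],
       [  0.        , 497.18987277, 191.73018807],
       [  0.        ,   0.        ,   1.        ]]), 'world_from_camera': array([[-0.30954947,  0.79409463, -0.52306103,  1.34949109],
       [ 0.9508569 ,  0.26260381, -0.1640439 ,  0.31349029],
       [ 0.00709144, -0.54813589, -0.83635923,  1.47710115],
       [ 0.        ,  0.        ,  0.        ,  1.        ]])}
{'time_s': 0.1, 'q': array([-1.23913944e+00,  2.21158168e-01,  1.52749957e+00,  1.11244178e-05,
        1.39469849e+00, -1.26133830e-01]), 'joint_velocities': array([ 0.00040253, -0.00053895, -0.00270004,  0.00103577,  0.00064583,
        0.00086571]), 'joint_torque': array([ 5.24197021e-04, -4.98245859e+01, -3.90547407e+01, -2.26762363e-04,
        5.66422343e-03, -3.42896374e-05]), 'eef_pos': array([ 0.27603174, -0.5601347 ,  0.23030036]), 'tcp_rot': array([-3.13984447e+00, -2.32718263e-04,  4.57788559e-01]), 'ft_force': array([ 0.40207488, -0.36385891,  0.54255321]), 'torque': array([ 0.0005851 , -0.02664824, -0.01024475]), 'grasp_force': 0.0, 'opening': 0.08512682009209642}
```

View pics/top.png

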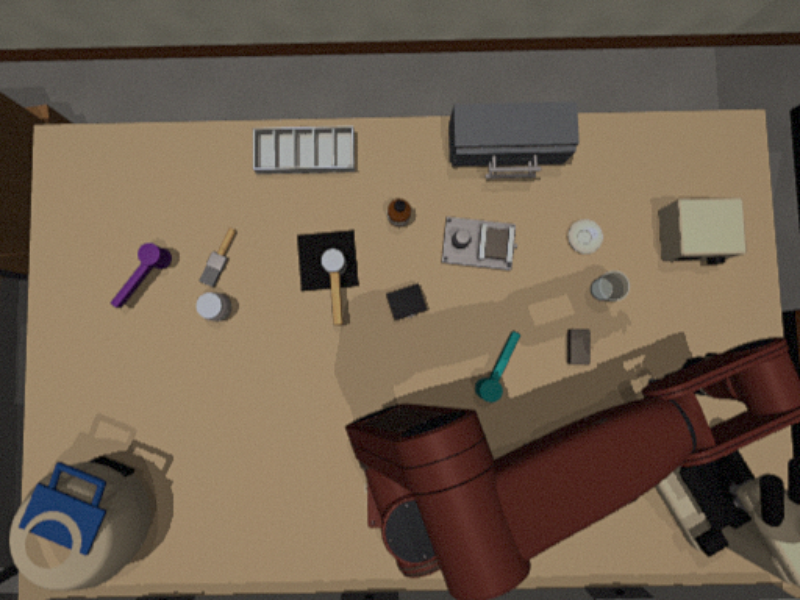

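View pics/scene.png

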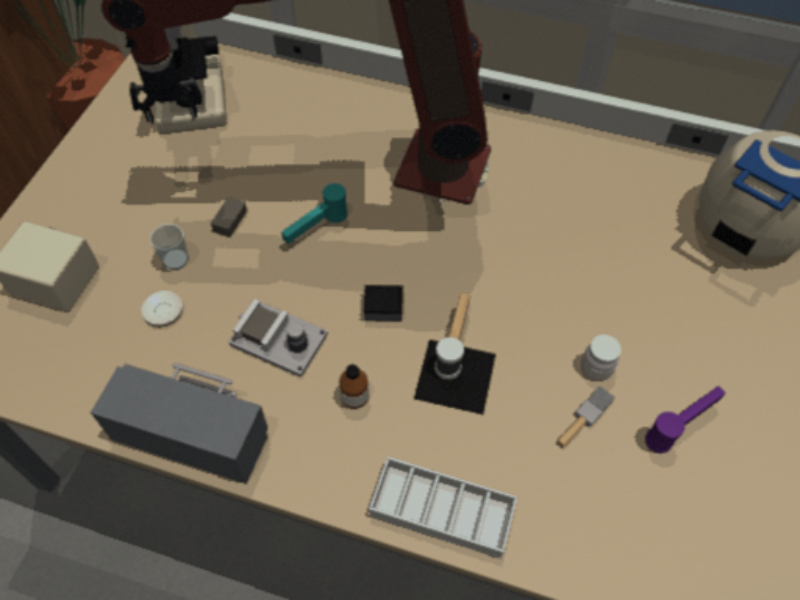

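The top view (800 px scale) shows the mallet head at (333,260) with its handle running down to (338,323). The mat is at about (328,260), the jig at (480,243), the pin at (462,237), the slide box at (407,302) and the bottle at (399,211). The purple and turquoise mallets are decoys.

```bash
cat > h.py <<'E'
import numpy as np,cv2
def cloud(d,c):
    K=c["intrinsics"];T=c["world_from_camera"];v,u=np.indices(d.shape)
    P=np.stack([(u-K[0,2])/K[0,0]*d,(v-K[1,2])/K[1,1]*d,d],-1)
    return P@T[:3,:3].T+T[:3,3]
def ray(px,z,c):
    K=c["intrinsics"];T=c["world_from_camera"]
    r=T[:3,:3]@np.linalg.solve(K,[px[0],px[1],1.]);return T[:3,3]+r*(z-T[2,3])/r[2]
def rect(P):
    r=cv2.minAreaRect((P[:,:2]*1000).astype(np.float32));return np.round(r[0],1),np.round(r[1],1),round(r[2],1)
E
python3 - <<'E'
from h import *
z=dict(np.load("top.npz"));im,d=z["im"],z["d"];P=cloud(d,z)
def reg(x0,y0,x1,y1):
    m=np.zeros(d.shape,bool);m[int(y0/1.5625):int(y1/1.5625),int(x0/1.5625):int(x1/1.5625)]=1;return m&(d>0)
Z=P[...,2];hsv=cv2.cvtColor(im,cv2.COLOR_RGB2HSV)
R=reg(290,220,365,335)
for n,m in [("mat",R&(hsv[...,2]<40)),("mathead",R&(Z>.08)),("handle",R&(Z>.045)&(Z<.078)&(hsv[...,1]>80)),
 ("jigall",reg(435,210,525,275)&(Z>.01)),("jigplate",reg(435,210,525,275)&(Z>.010)&(Z<.028)),("pin",reg(445,215,475,255)&(Z>.065)),
 ("box",reg(380,275,435,325)&(Z>.03)),("bottle",reg(375,180,420,230)&(Z>.05)),("brush",reg(195,220,240,290)&(Z>.008)),("jar",reg(190,285,235,325)&(Z>.06))]:
    p=P[m]; print(n,len(p),rect(p),np.round(np.median(p[:,2]),4),p[:,2].max().round(3))
bench=reg(100,340,300,400);print("bench",np.median(Z[bench]))
E
```

```text
mat 955 (array([572. , 192.5]), array([144.6, 143.6]), 4.1) 0.0049 0.026
mathead 167 (array([560.2, 172. ]), array([52.5, 51.5]), 44.8) 0.0891 0.096
handle 205 (array([468.5, 167.1]), array([129.4,  22.3]), 3.2) 0.0662 0.076
jigall 1336 (array([ 607.5, -193.3]), array([145.8, 209.3]), 0.2) 0.0232 0.094
jigplate 748 (array([ 607.5, -193.3]), array([145.8, 209.3]), 0.2) 0.0192 0.028
pin 68 (array([ 616.1, -149.3]), array([33.1, 32.2]), 44.0) 0.0842 0.094
box 409 (array([458.5,  -8. ]), array([73.5, 86.8]), 16.3) 0.045 0.053
bottle 197 (array([684.2,   6. ]), array([54.9, 56.5]), 89.1) 0.0882 0.128
brush 327 (array([598.5, 475.5]), array([171.5, 100.2]), 1.8) 0.0185 0.029
jar 248 (array([455.1, 473.6]), array([64.5, 63.5]), 26.3) 0.0845 0.093
bench 0.00039935565198345735
```

Mallet head at (0.560, 0.172), top z 0.089 (0.088 expected), yaw about 0.055. Pin at (0.616, -0.149), top about 0.084, which fits the given range. Sizes agree with the brief, so I'll go above the grip and take one close look.

```bash
python3 - <<'E'
from plant import *
from h import *
yaw=.055
for p in [(.505,.169,.2),(.505,.169,.031),(.561,-.152,.2),(.561,-.152,.09)]: print(inverse_kinematics(p,[np.pi,0,yaw]))
movep([.505,.169,.22],[np.pi,0,yaw])
c=get_calibration("wrist");im,d=get_image("wrist");np.savez("w.npz",im=im,d=d,**c);cv2.imwrite("pics/w.png",im[:,:,::-1])
P=cloud(d,c);Z=P[...,2];ok=d>0;hsv=cv2.cvtColor(im,cv2.COLOR_RGB2HSV);near=ok&(abs(P[...,0]-.5)<.12)&(abs(P[...,1]-.17)<.06)
for n,m in [("head",near&(Z>.08)&(Z<.1)),("handle",near&(Z>.055)&(Z<.075)&(hsv[...,1]>80)&(P[...,0]<.528)),("mat",ok&(hsv[...,2]<40)&(Z<.012))]:
    if m.sum()>9: print(n,m.sum(),rect(P[m]),np.median(Z[m]))
o=observe();print(o["time_s"],o["eef_pos"],o["tcp_rot"],o["ft_force"])
E
```

```text
[ 1.74799082e-01  2.39543940e-02  1.80149663e+00 -4.44089210e-16
  1.31614163e+00  1.69059541e+00]
[ 1.74799082e-01  2.42229577e-01  1.91276611e+00 -4.44089210e-16
  9.86596968e-01  1.69059541e+00]
[-4.00238899e-01  1.40478964e-01  1.67736589e+00 -4.44089210e-16
  1.32374780e+00  1.11555743e+00]
[-4.00238899e-01  2.58742884e-01  1.76138342e+00 -4.44089210e-16
  1.12146635e+00  1.11555743e+00]
head 3681 (array([559.8, 172.7]), array([55.1, 55. ]), 3.5) 0.08825367983287447
handle 2773 (array([465.9, 168.3]), array([124.8,  21.9]), 2.7) 0.06599337866515559
mat 16558 (array([572.8, 193.2]), array([148.6, 148.5]), 3.9) 0.004298949877671238
2.85 [0.50529059 0.16837692 0.21999442] [ 3.14143345e+00 -3.49819328e-05  5.40695255e-02] [-0.43855357  0.28645543  0.06100095]
```

View pics/w.png

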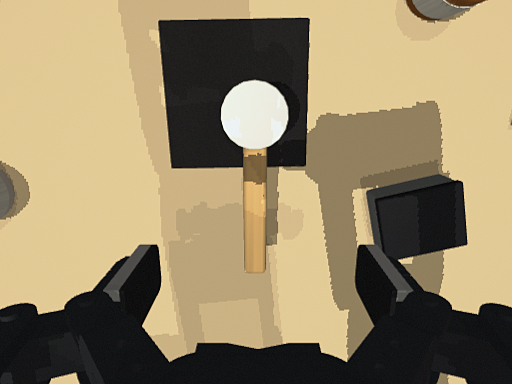

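The wrist view shows the mallet between the open fingers: head at (254,115), handle straight down to (255,270), box well to the right. Mat centre (0.573, 0.193), yaw 0.047. Now grasp, lift and carry to above the pin.

```bash
python3 - <<'E'
from plant import *
from h import *
y=.047;R=[np.pi,0,y]
movep([.505,.170,.10],R); move_l([.505,.170,.031],feed=.1)
gripper_to(0.0,f_grip=110); o=observe();print(o["opening"],o["grasp_force"],o["ft_force"])
move_l([.505,.170,.15],feed=.15)
o=observe();print(o["time_s"],o["opening"],o["ft_force"],o["torque"])
off=.055*np.array([np.cos(y),np.sin(y)]);t=np.array([.616,-.149])-off
movep([*t,.16],R)
c=get_calibration("wrist");im,d=get_image("wrist");im2,d2=get_image("scene")
P=cloud(d,c);Z=P[...,2]
o=observe();zf=o["eef_pos"][2]-.027
m=(d>0)&(Z>zf+.07);p=P[m];print("head",rect(p),np.median(p[:,2]),"expected top",zf+.084)
A=np.c_[p[:,:2]-p[:,:2].mean(0),np.ones(len(p))];print("slopes",np.linalg.lstsq(A,p[:,2],rcond=None)[0])
cv2.imwrite("pics/c.png",np.hstack([im[:,:,::-1],cv2.resize(im2[150:300,100:300],(512,384))[:,:,::-1]])[:, :, :].copy()[:,:1024][::1,::1][:, :] if 0 else cv2.resize(im2[120:300,90:330],(800,600))[:,:,::-1]);print(o["time_s"],o["eef_pos"],o["ft_force"])
c=get_calibration("scene");P=cloud(d2,c);m=(abs(P[...,0]-.616)<.03)&(abs(P[...,1]+.149)<.03)&(P[...,2]>.075)&(P[...,2]<.1)
print("pin",m.sum(),rect(P[m]) if m.sum()>5 else 0)
m=(abs(P[...,0]-.58)<.1)&(abs(P[...,1]+.149)<.06)&(P[...,2]>.11);print("minz mallet",P[m][:,2].min() if m.any() else None)
E
```

```text
0.020475565027474083 107.17041850090027 [-1.79136408 -0.97135241  3.5760285 ]
5.7917 0.02091569938966774 [-0.56694648  0.54167752 -3.05197714] [-0.02707287  0.14367783  0.01266489]
head (array([ 582.9, -156.3]), array([101.2, 105.5]), 61.4) 0.21678882200348634 expected top 0.2167736421198298
slopes [-0.21204127 -0.0085056   0.22360761]
7.1333 [ 0.56112741 -0.14996623  0.15977364] [-0.83980796  0.84350104 -3.26054685]
pin 63 (array([ 621. , -143.1]), array([23.6, 33.7]), 26.4)
minz mallet 0.1315815942221883
```

View pics/c.png

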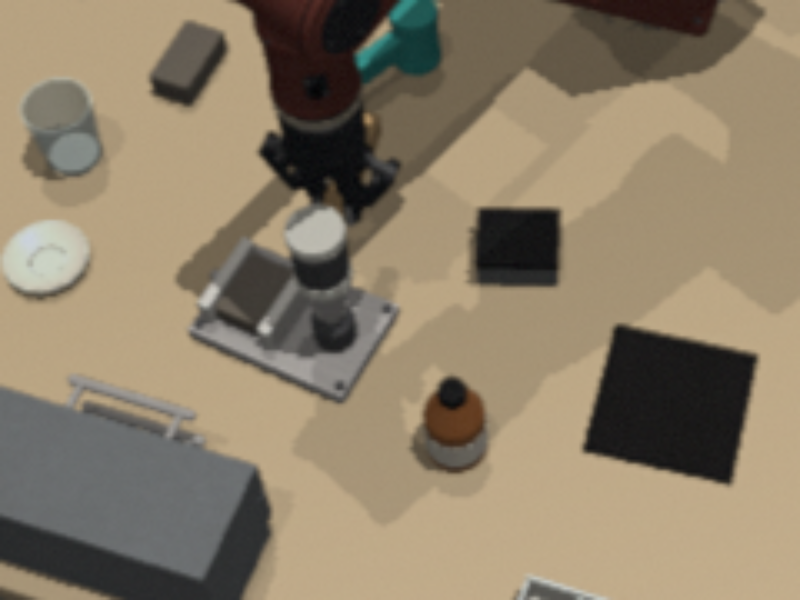

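The scene view shows the mallet level in the grip, its head (320,240) right above the pin bush (333,325). The fingers are clear of the jig. Strike.

```bash
python3 - <<'E'
from plant import *
from h import *
def tap(z0,z1,f=.25,mf=None):
    p=observe()["eef_pos"];move_l([*t,z0],feed=.15);r=move_l([*t,z1],feed=f,max_force=mf)
    o=observe();print(z1,r,o["eef_pos"][2],o["ft_force"],o["time_s"])
y=.047;t=np.array([.616,-.149])-.055*np.array([np.cos(y),np.sin(y)])
tap(.132,.101); tap(.122,.0955,mf=60); tap(.115,.092,mf=60)
move_l([*t,.16],feed=.2)
c=get_calibration("scene");im,d=get_image("scene");P=cloud(d,c);m=(abs(P[...,0]-.616)<.03)&(abs(P[...,1]+.149)<.03)&(P[...,2]>.058)&(P[...,2]<.1)
print("pin",m.sum(),np.percentile(P[m][:,2],[10,50,75,90,100]))
c=get_calibration("wrist");o=observe();im,d=get_image("wrist");P=cloud(d,c);np.savez("w2.npz",im=im,d=d,**c);cv2.imwrite("pics/w2.png",im[:,:,::-1])
print(o["time_s"],o["eef_pos"],o["opening"],o["ft_force"])
# white head-top face: plane fit
hsv=cv2.cvtColor(im,cv2.COLOR_RGB2HSV);m=(d>0)&(hsv[...,1]<40)&(hsv[...,2]>150)&(P[...,2]>.2);p=P[m];c0=p.mean(0)
print(len(p),rect(p),c0,np.linalg.lstsq(np.c_[p[:,:2]-c0[:2],np.ones(len(p))],p[:,2],rcond=None)[0])
E
```

```text
0.101 False 0.10075087390622325 [ 0.19405875 -0.25668049 -1.70204591] 7.7417
0.0955 False 0.0945495889509259 [ 0.19614289 -0.53874873 -2.5812894 ] 8.2917
0.092 False 0.09136279642718262 [-0.91361142  0.30214322 -2.28469507] 8.825
pin 85 [0.06059998 0.06507807 0.06720149 0.06895479 0.07380811]
9.3667 [ 0.5599333  -0.15106397  0.15829106] 0.020701868144629265 [-0.73729583  0.52910048 -2.49860954]
26991 (array([ 616.3, -148.3]), array([47.5, 54.8]), 23.1) [ 0.61813586 -0.14604463  0.21844628] [ 0.0526368  -0.00046889  0.21844628]
```

View pics/w2.png

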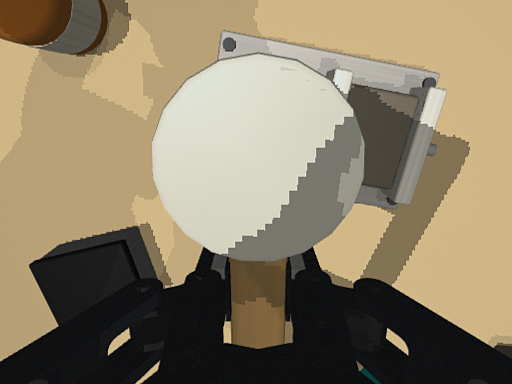

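The pin looks nearly home, with its top at 0.065–0.069. The mallet tipped about 0.05 rad in the grip. I'll level it with tool pitch and tap until the stop is felt.

```bash
python3 - <<'E'
from plant import *
from h import *
y=.047;R=[np.pi,.053,y];t=np.array([.616,-.149])-.055*np.array([np.cos(y),np.sin(y)])
move_l([*t,.13],feed=.15,rotation=R)
for z1 in (.091,.086):
    move_l([*t,.115],feed=.15);r=move_l([*t,z1],feed=.2,max_force=35);o=observe();print(z1,r,o["eef_pos"][2],o["ft_force"],o["time_s"])
    hold(.1);o=observe();print(o["eef_pos"][2],o["ft_force"],o["torque"])
move_l([*t,.16],feed=.2)
c=get_calibration("wrist");o=observe();im,d=get_image("wrist");P=cloud(d,c);print(o["time_s"],o["eef_pos"],o["tcp_rot"],o["opening"],o["ft_force"])
hsv=cv2.cvtColor(im,cv2.COLOR_RGB2HSV);m=(d>0)&(hsv[...,1]<40)&(hsv[...,2]>150)&(P[...,2]>.2);p=P[m];c0=p.mean(0)
print(len(p),rect(p),c0,np.linalg.lstsq(np.c_[p[:,:2]-c0[:2],np.ones(len(p))],p[:,2],rcond=None)[0])
# get clear of view and check the pin
movep([.505,.170,.17],R)
im,d=get_image("top");c=get_calibration("top");P=cloud(d,c)
m=(abs(P[...,0]-.616)<.013)&(abs(P[...,1]+.149)<.013);print("pin",np.sort(P[m][:,2]).round(4))
E
```

```text
0.091 False 0.0917935831081089 [ 0.59565267 -0.9920267  -2.45415508] 10.2833
0.09154367775820235 [ 0.17534494 -0.05086678 -2.51373464] [0.01355406 0.00309709 0.00235979]
0.086 True 0.08586999394824156 [-2.06531321 -0.60482095  1.22788578] 10.925
0.08593813447693142 [-0.76883591 -1.11903365  0.75641478] [-0.29523428  0.3004374  -0.05083628]
11.5417 [ 0.56078562 -0.15127436  0.15913686] [3.13872756 0.05001625 0.04721729] 0.02081702134459259 [-0.32341792 -0.0226747  -2.72113443]
19759 (array([ 614.3, -148. ]), array([42.5, 55.1]), 19.1) [ 0.61703956 -0.14182817  0.22789459] [0.16352261 0.00255973 0.22789459]
pin [0.059  0.0614 0.0621 0.0628 0.0629 0.063  0.0633 0.0634 0.0636 0.0636
 0.064  0.0642 0.065  0.0656 0.0659 0.0663 0.0663 0.0665 0.0666 0.0666
 0.0667 0.0668 0.067  0.067  0.067  0.0675 0.0675 0.0676 0.0682 0.0686
 0.0687 0.0692 0.0694 0.0695 0.0695 0.0701 0.0701 0.0707 0.071  0.0712
 0.0714 0.0715 0.0716 0.0717 0.0717 0.072  0.0723 0.0725]
```

The stop was felt (force trip) and the pin's top reads a median of about 0.067, so it is home. The mallet now sits 0.21 rad tipped in the grip. I'll level it with the tool, verify that, and stand it on the mat.

```bash
python3 - <<'E'
from plant import *
from h import *
y=.047;ux=np.array([np.cos(y),np.sin(y)]);H=np.array([.570,.188])
def look():
    c=get_calibration("wrist");im,d=get_image("wrist");P=cloud(d,c);z0=observe()["eef_pos"][2]
    hsv=cv2.cvtColor(im,cv2.COLOR_RGB2HSV);m=(d>0)&(hsv[...,1]<40)&(hsv[...,2]>130)&(P[...,2]>z0+.04)
    n,l,s,_=cv2.connectedComponentsWithStats(m.astype(np.uint8));m=l==1+np.argmax(s[1:,4]);p=P[m];c0=p.mean(0)
    k=np.linalg.lstsq(np.c_[p[:,:2]-c0[:2],np.ones(len(p))],p[:,2],rcond=None)[0]
    print(len(p),rect(p),c0.round(4),k.round(4));return k[0]*ux[0]+k[1]*ux[1],-k[0]*ux[1]+k[1]*ux[0],im
pt=.2135
for i in range(2):
    t=H-(.055+.019*np.sin(pt))*ux
    movep([*t,.10],[np.pi,pt,y]); a,b,im=look(); print("tilt",a,b)
    if abs(a)<.02: break
    pt+=a
cv2.imwrite("pics/p.png",im[:,:,::-1]);o=observe();print(pt,o["time_s"],o["eef_pos"],o["tcp_rot"],o["ft_force"])
E
```

```text
27165 (array([577.1, 189.4]), array([37.3, 55. ]), 23.7) [0.5787 0.1877 0.1569] [-0.0057 -0.0052  0.1569]
tilt -0.005968587540912564 -0.004938760235990948
0.2135 13.325 [0.51163347 0.18426652 0.10026029] [3.14129382 0.21283247 0.04561941] [ 0.43441849 -0.17762093 -2.20736968]
```

View pics/p.png

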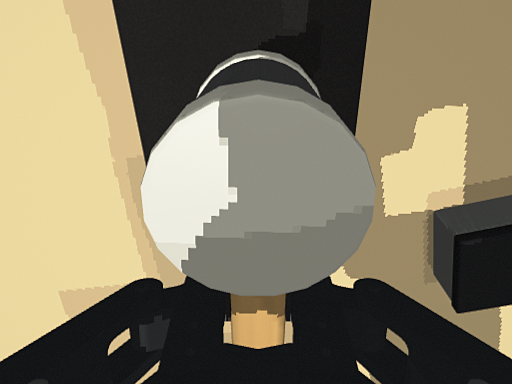

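The head is level (tilt under 0.01) and sits over the mat, head centre at (258,190) in the picture. Lower, release, retreat and check both mallet and pin.

```bash
python3 - <<'E'
from plant import *
from h import *
p=observe()["eef_pos"].copy();R=[np.pi,.2135,.047]
move_l([p[0],p[1],.038],feed=.12);r=move_l([p[0],p[1],.029],feed=.02,max_force=5);o=observe();print(r,o["eef_pos"],o["ft_force"])
hold(.2);gripper_to(.05);gripper_to(.085);hold(.2)
move_l([p[0],p[1],.17],feed=.15)
def cl():
    c=get_calibration("wrist");im,d=get_image("wrist");P=cloud(d,c);return im,P,d>0
movep([.50,.185,.24],[np.pi,0,.047]);im,P,ok=cl();cv2.imwrite("pics/end.png",im[:,:,::-1]);Z=P[...,2]
near=ok&(abs(P[...,0]-.56)<.08)&(abs(P[...,1]-.18)<.08)&(Z>.08)&(Z<.1);q=P[near];print(rect(q),np.median(q[:,2]),np.linalg.lstsq(np.c_[q[:,:2]-q[:,:2].mean(0),np.ones(len(q))],q[:,2],rcond=None)[0])
v=cv2.cvtColor(im,cv2.COLOR_RGB2HSV)[...,2];m=ok&(v<40)&(Z<.012)&(abs(P[...,0]-.57)<.1);print("mat",rect(P[m]))
movep([.54,-.15,.26],[np.pi,0,.047]);im,P,ok=cl();m=ok&(np.hypot(P[...,0]-.616,P[...,1]+.149)<.012);print("pin",m.sum(),np.percentile(P[m][:,2],[5,50,95]))
m=ok&(np.hypot(P[...,0]-.616,P[...,1]+.149)<.03)&(P[...,2]>.06);print(rect(P[m]))
print(observe()["time_s"])
E
```

```text
True [0.51163544 0.18429181 0.02934712] [-0.94147458 -0.10782013  5.12741671]
(array([569.6, 185.7]), array([54.2, 54.7]), 2.3) 0.08824656024318955 [ 0.00011126 -0.00018735  0.08822657]
mat (array([572.5, 193.2]), array([148.2, 148.5]), 3.9)
pin 496 [0.06502287 0.06637028 0.06753483]
(array([ 613.7, -149.4]), array([34.9, 34.6]), 2.4)
18.5583
```

View pics/end.png

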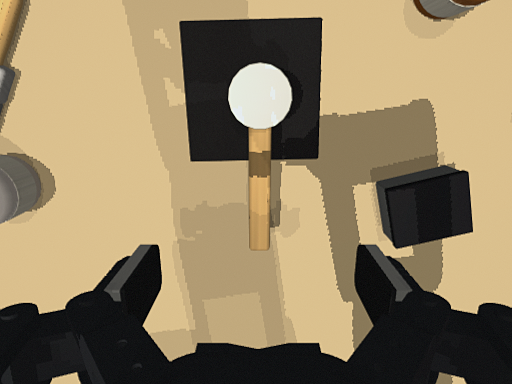

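The mallet stands upright on the mat (head at (260,95) in the picture), 3 and 8 mm off the mat's centre. The pin top is at 0.0664 m, which is home.

```bash
python3 -c "
from plant import *
hold(.3);print(job_done())"
```

```text
the job is handed in; nothing more can be done
None
```

The pin is fully home (top measured at 66.4 mm; 66 mm is fully home), the mallet is standing upright and released within 8 mm of the mat's centre, and the job was handed in at about 19 s.

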